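# Post the tin through the return chute's flap

## Robot

A 6-joint arm with a two-finger parallel gripper is mounted at the origin on a cart in front of the work surface, level with it; the furniture and walls round the work are solid. World frame = base frame: x ahead of the robot, y to its left, z up, the work surface at z = 0. Lengths are in m, angles in rad, forces in N, time in s.
With the tool pointing down it reaches from about 0.325 to 0.75 m from the base axis. Payload 7.6 kg.
Tool frame: the origin (TCP) lies on the front face of the gripper's body, between the roots of the fingers; the fingertips stand 73 mm ahead of it and the grasp point (between the pads) lies 54 mm ahead of it; z points along the fingers, y is the direction in which the jaws open and shut (so a half turn about z gives the same grasp; the last joint's range is limited). The gripper opens to 85 mm and grips with 20 to 120 N. Pads are 22 mm wide; open, the fingers measure 114 mm over their backs; the gripper's body (76 mm by 85 mm) begins 54 mm behind the grasp point. The pads swing forward as they close: fully open they stand 13 mm farther back than shut.
Start: joints at [1.213, 0.052, 1.401, -0, 1.689, -0.07], TCP at [0.149, 0.503, 0.304] pointing down, gripper open.
Joint ranges: [-2.9, 2.9], [-0.91, 2.17], [0.12, 2.37], [-1.06, 4.2], [0.26, 2.73], [-2.93, 2.93]. Speed limits (rad/s): [2.57, 2.57, 3.01, 3.14, 3.14, 3.14].

## Interface

Orientations are given as a 3x3 rotation matrix whose columns are the frame's x, y, z axes.
In Python, from station import env gives the robot as it stands.
- The arm moves only by the tool arm_command, never from a script. Its argument "moves" is text: rows parted by semicolons, each of 7 numbers parted by spaces: the opening, from 0 (shut) to 1 (fully open), then the shift along the world's x, y, z in mm, then the turn, a rotation vector about the world's x, y, z in rad. In form: claw dx dy dz wx wy wz; .... A call has 1 to 8 rows; each row is the pose to reach, as a shift and turn from the pose measured when the call began; what a row does not reach only later rows make up. A row lasts 1/10 s, in which the tool goes at most 50 mm and 8.59 degrees, less where a joint would pass 70% of its speed; a pose out of reach is approached as far as the arm can. A call with a gripper value outside its range is refused whole. The fingers move at their own pace and stop on an object; "grip_force" is the grip in N (left out, the last holds). Time passes only in rows, so rows that repeat a pose let the fingers close. It gives the time, the measured TCP pose, the force and the opening at its end, in the units of the state.
- env.get_obs(): the state, without advancing time (a new reading comes with each control period).
- env.get_image(name): name is "scene" or "top"; returns a dict with "pixels" (480x640x3 uint8, blue, green, red), "fovy" (degrees; the focal length in pixels is half the picture's height over the tangent of half this angle, whatever the lens; pixels are square), "cx", "cy" (the principal point, pixels), "distortion" ([k1, k2, p1, p2, k3] as OpenCV has them; the pictures are not rectified), "T" (4x4, takes a point from camera to world coordinates). Camera axes: x right, y up, looking along -z (the intrinsics and any distortion apply to the point x, -y, -z); pixel columns grow to the right and rows downward; lengths in m; the calibration is good to about 2 mm. A picture is of the moment at which its call begins. There is no depth.
- env.finish_job(): hands the job in, once; it reports no verdict.
The state is a dict: "t": time; "q": joint angles; "dq": joint speeds; "joint_efforts": joint torques, N m; "tcp_pos": TCP position; "tcp_rot": TCP orientation; "force": force on the tool from outside, world axes, zero at the start; "wrist_torque": the same for the moment, N m; "width": finger opening in m.
Only numpy, scipy, OpenCV 4.12 (cv2) and the standard library are available. Lean on these libraries where they do the work, as an engineer would, in place of code of your own. Each camera call takes 0.05 s, during which the arm holds its last target.

## Task

Push the round tin with the red lid along the chute's entry shelf, against the orange hanging flap and on under it, until it tips over the lip and drops into the catch tray; then draw the fingers back out so that the flap swings fully shut behind it. Only push the tin with the fingers: do not lift, carry or flick it. Leave everything else on the bench where it is.

Things in the scene. Friction and masses are not known exactly. Their poses are not given: they have to be found in the camera images.
- chute: White chute fixed to the bench (place and heading vary), 282 x 90 mm, 118 mm over its black feet. Origin: bench level, centre line, straight below the flap hinge; +x is the way the tin travels, +y left. Shelf top at z = 55 mm. Inner width 80 mm between white side plates that rise to z = 72 mm. All 'x =' and 'z =' below are in this frame.
- shelf_front (a point): Middle of the slick aluminium entry shelf's front edge, on its top: x = -131 mm, z = 55 mm. The shelf is open to the front and above.
- lip (a point): Middle of the shelf's far edge, on its top: x = +27 mm, 27 mm past the flap. From here a slick ramp falls at 53 degrees to the tray. A part whose centre passes the lip tips and slides down by itself.
- tray_floor (a point): Middle of the catch tray's floor: x = 104 mm, z = 8 mm. The floor runs from the ramp's foot at x = 62 to 146 mm, 80 mm wide; the end wall is 45 mm high; open above.
- flap (a joint): Angle of the orange gravity flap, rad: 0 = hanging upright, shut; grows to 1.7 as its lower edge is pushed along the chute's +x; it cannot swing the other way. About 40 g, slick plastic, no spring: it falls shut by its own weight. The pushed tin opens it to about 1 rad and it then rides on the lid.
- flap_hinge (a point): Middle of the hinge line, x = 0, z = 114 mm, along the chute's y. Two ears outside the inner width (x = -13 to +13 mm, up to z = 124 mm) carry the flap on stub pivots: no cross bar, open from above between them. A downward finger can pass x = 0 by about 20 mm before it meets the raised panel, which then just swings further.
- flap_edge (a point): Middle of the flap panel's lower edge, 56 mm from the hinge, 3 mm above the shelf when shut. Panel 74 mm wide, 4 mm thick, 26 to 56 mm from the hinge, hung on two 5 mm wide side arms 64 mm apart.
- septa_tin: Round flat tin, white body with red lid (the lid is fixed to it), 64 mm in diameter, 27 mm high, about 60 g, loose, standing on the entry shelf ahead of the flap. Origin: centre of its underside; z is its axis.
- beaker_50: Bystander: small clear beaker, 46 mm wide, 59 mm high, right of the chute. Origin: centre of its underside.
- marker_blue: Bystander: white marker with blue cap, 128 mm long, 16 mm thick, lying left of the chute. Origin: under its middle.
- lab_timer: Bystander: white desk timer with black dial, 63 x 68 x 57 mm. Origin: centre of its underside.
- beaker_100: Bystander: clear beaker, 55 mm wide, 71 mm high. Origin: centre of its underside.
- label_tape: Bystander: roll of tan tape lying flat, 100 mm wide, 25 mm high. Origin: centre of its underside.
- film_box: Bystander: green and white carton, 57 x 101 x 53 mm. Origin: centre of its underside.
- marker_black: Bystander: white marker with black cap, 128 mm long, 16 mm thick, lying at the left. Origin: under its middle.
Things that resemble listed ones, but are neither listed nor needed, are in the scene too. Leave any blue or grey look-alike of the septa_tin alone.

How it is judged:
By the outcome, as a careful person would: the job done as asked, in the order asked, and still so for the second after the job is handed in, with the robot touching nothing.
It also fails if it takes over 38 s, if anything falls off the work surface, if the arm or the gripper's body presses on something with over 40 N, if the wrist force passes 120 N, or if a joint passes its speed limit or range.

## Working session

There is one attempt and no reset: what is moved stays moved. The work goes in short steps, Python scripts to look and compute and a tool call to move; the robot and the scene stay as the last step left them, time stands still between calls to the robot, and variables do not carry over. Pictures are saved under pics/ and viewed, and the job is handed in when it is done.

Besides the shell and the picture viewer there is one more tool, called after "Call:" in YAML: its name, and indented under it one key for each argument. arm_command: Moves the arm, as the interface text tells. Its arguments: {"type":"object","properties":{"moves":{"type":"string"},"grip_force":{"type":"number"}},"required":["moves"]}

```bash
mkdir -p pics; ls; cat > h.py <<'E'
import numpy as np, cv2
from station import env
def K(im):
    f=240/np.tan(np.radians(im['fovy'])/2)
    return np.array([[f,0,im['cx']],[0,f,im['cy']],[0,0,1.]]),np.array(im['distortion'],float)
def ray(im,px):
    k,d=K(im); u=cv2.undistortPoints(np.array(px,float).reshape(-1,1,2),k,d).reshape(-1,2)
    T=np.array(im['T']); v=np.c_[u[:,0],-u[:,1],-np.ones(len(u))]@T[:3,:3].T
    return T[:3,3],v
def onplane(im,px,z):
    o,v=ray(im,px); return o+v*((z-o[2])/v[:,2])[:,None]
def proj(im,P):
    k,d=K(im);T=np.array(im['T']);p=(np.atleast_2d(P)-T[:3,3])@T[:3,:3]
    p=p*[1,-1,-1]
    return cv2.projectPoints(p.reshape(-1,1,3),np.zeros(3),np.zeros(3),k,d)[0].reshape(-1,2)
E
python3 - <<'E'
from h import *
import pickle
for n in ('scene','top'):
    im=env.get_image(n); cv2.imwrite(f'pics/{n}0.png',im['pixels']); pickle.dump(im,open(n+'0.pkl','wb'))
    print(n,im['fovy'],im['cx'],im['cy'],im['distortion'],np.round(im['T'],3).tolist())
o=env.get_obs();print(o['t'],o['tcp_pos'],o['tcp_rot'],o['width'],o['force'])
E
```

```text
pics
scene 44.91753195824249 318.68488625014487 240.17903427366176 [-0.00090125  0.          0.          0.          0.        ] [[-0.512, 0.386, -0.767, -0.673], [-0.859, -0.227, 0.459, 0.658], [0.003, 0.894, 0.448, 0.794], [0.0, 0.0, 0.0, 1.0]]
top 49.75095434543441 317.3634701847116 238.50024880048534 [0.03178604 0.         0.         0.         0.        ] [[0.015, 0.998, -0.054, 0.477], [-1.0, 0.016, 0.006, -0.082], [0.007, 0.054, 0.999, 1.19], [0.0, 0.0, 0.0, 1.0]]
0.1 [0.14893008 0.50327118 0.3031474 ] [[-9.58880325e-01  2.83810270e-01 -5.04069911e-04]
 [ 2.83810693e-01  9.58879464e-01 -1.29021799e-03]
 [ 1.17165170e-04 -1.38022508e-03 -9.99999041e-01]] 0.08557693117169211 [ 0.18557077  0.31808012 -0.38348354]
```

View pics/scene0.png

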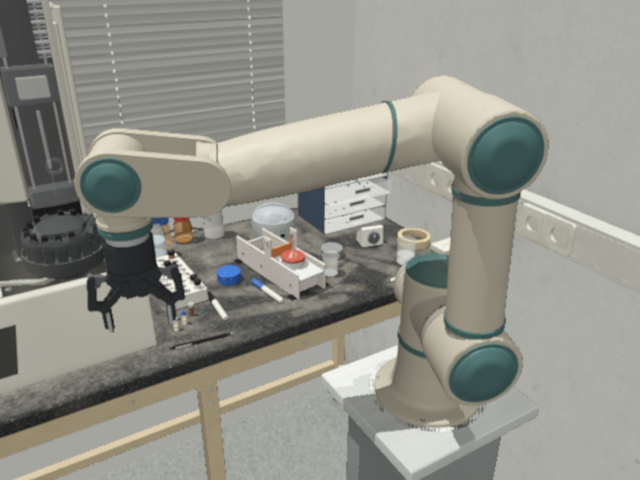

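View pics/top0.png

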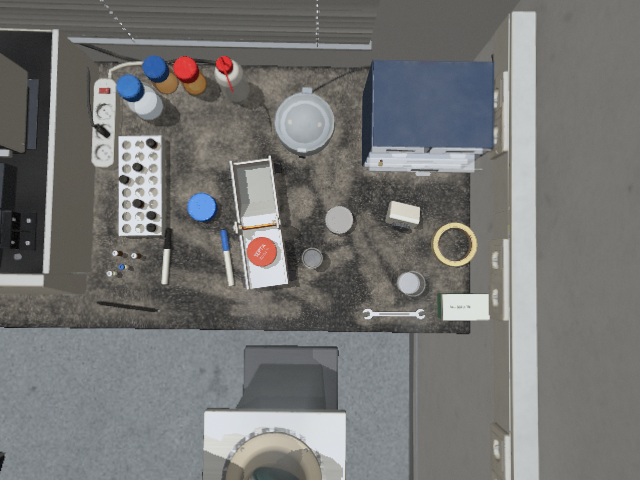

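The tin with the red lid stands on the chute's shelf at top (262,251). Things it could be mistaken for: blue look-alike (202,208), grey look-alike (339,220), and red bottle caps (186,69) and (225,65). I choose (262,251) and will check it in a crop.

```bash
python3 - <<'E'
from h import *
import pickle
im=pickle.load(open('top0.pkl','rb')); p=im['pixels']
c=p[145:300,210:340]; cv2.imwrite('pics/crop_top.png',cv2.resize(c,None,fx=4.6,fy=3.8*1,interpolation=cv2.INTER_CUBIC)[:600] if 0 else cv2.resize(c,None,fx=3.8,fy=3.8,interpolation=cv2.INTER_CUBIC))
s=pickle.load(open('scene0.pkl','rb')); c=s['pixels'][220:305,200:350]; cv2.imwrite('pics/crop_scene.png',cv2.resize(c,None,fx=5,fy=5,interpolation=cv2.INTER_CUBIC))
E
```

```text
(no output)
```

View pics/crop_top.png

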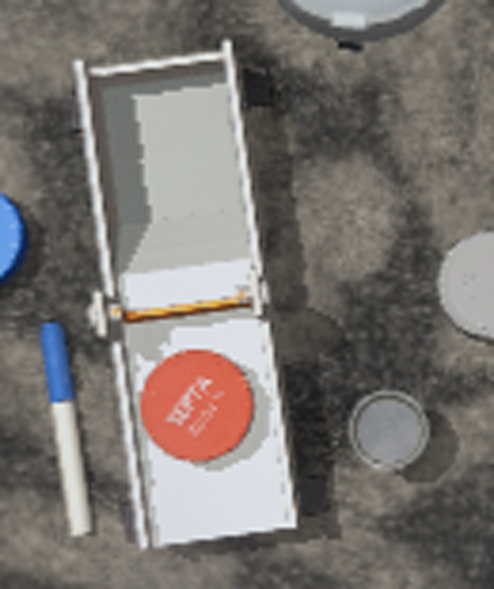

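View pics/crop_scene.png

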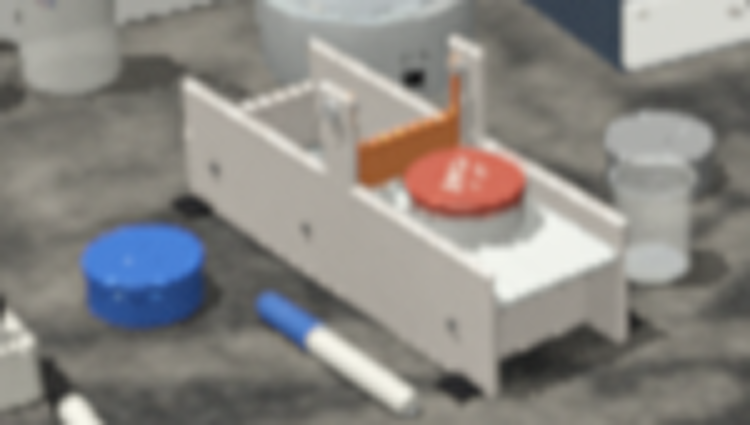

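```bash
python3 - <<'E'
from h import *
import pickle
im=pickle.load(open('top0.pkl','rb')); p=im['pixels']
q=np.array([[75,60],[231,40],[298,526],[143,549]])/3.8+[210,145]-0.4
P=onplane(im,q,0.072); print(np.round(P,4).tolist())
FL,FR,NR,NL=P[:,:2]
print('lens',np.linalg.norm(FL-NL),np.linalg.norm(FR-NR),'w',np.linalg.norm(FL-FR),np.linalg.norm(NL-NR))
d=(FL-NL)+(FR-NR); th=np.arctan2(d[1],d[0]); c=P[:,:2].mean(0); 
d=np.array([np.cos(th),np.sin(th)]); O=c-d*0.010; print('th',th,'center',c,'O',O)
hsv=cv2.cvtColor(p,cv2.COLOR_BGR2HSV); m=((hsv[...,0]<8)|(hsv[...,0]>174))&(hsv[...,1]>120)&(hsv[...,2]>90)
m[:, :210]=0;m[:145]=0;m[300:]=0;m[:,340:]=0
cs,_=cv2.findContours(m.astype(np.uint8),cv2.RETR_EXTERNAL,cv2.CHAIN_APPROX_NONE); k=max(cs,key=cv2.contourArea)
e=cv2.fitEllipse(k);print(e); t=onplane(im,[e[0]],0.082)[0]; print('tin',t)
# check w/ scene
s=pickle.load(open('scene0.pkl','rb'));hs=cv2.cvtColor(s['pixels'],cv2.COLOR_BGR2HSV); m=((hs[...,0]<8)|(hs[...,0]>174))&(hs[...,1]>120)
m[:,:270]=0;m[:,320:]=0;m[:230]=0;m[275:]=0
n=np.array([-d[1],d[0]])
print('tin in chute', (t[:2]-O)@d,(t[:2]-O)@n)
def C(x,y,z): return [*(O+d*x+n*y),z]
pts=[C(-.131,0,.055),C(.027,0,.055),C(-.131,.045,.072),C(.151,.045,.072),C(.151,-.045,.072),C(-.131,-.045,.072),C(0,.043,.124),C(0,-.043,.124),C(-.013,.043,.124),C(.013,.043,.124),[t[0],t[1],.082],C(0,0,.058)]
for nme,I in(('top',im),('scene',s)):
    a=cv2.resize(I['pixels'],None,fx=4,fy=4,interpolation=cv2.INTER_CUBIC)
    for u in proj(I,pts): cv2.circle(a,tuple(int(v) for v in (u+.5)*4),3,(0,255,0),-1)
    a=a[145*4:300*4,210*4:340*4] if nme=='top' else a[220*4:305*4,200*4:350*4]
    cv2.imwrite(f'pics/ck_{nme}.png',a[:600*2])
E
python3 -c "
import cv2;a=cv2.imread('pics/ck_top.png');b=cv2.imread('pics/ck_scene.png');cv2.imwrite('pics/ck_top.png',cv2.resize(a,None,fx=.95,fy=.95))"
```

```text
[[0.705, 0.1048, 0.072], [0.7182, 0.0159, 0.072], [0.4411, -0.0276, 0.072], [0.4269, 0.0597, 0.072]]
lens 0.28174575543029207 0.2804479803280905 w 0.08985194005879148 0.08840880769230375
th 0.1582292350812367 center [0.57279489 0.03822027] O [0.56291982 0.03664458]
((261.31365966796875, 251.28939819335938), (28.153013229370117, 28.264480590820312), 94.75630187988281)
tin [0.50818074 0.03027228 0.082     ]
tin in chute -0.055059350097325294 0.0023325370203876533
```

View pics/ck_top.png

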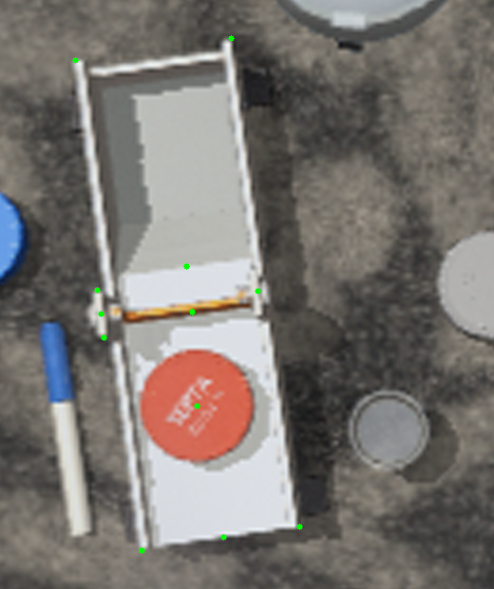

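View pics/ck_scene.png

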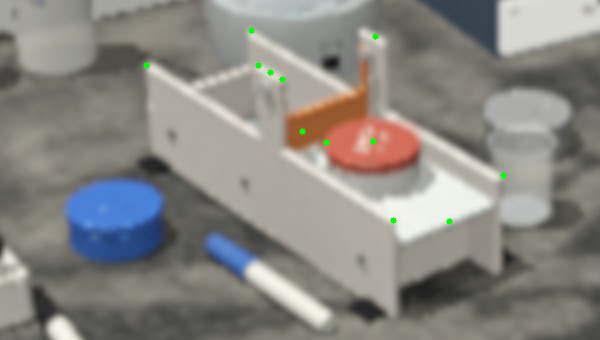

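The crop confirms it: red lid, white body, "SEPTA" print, on the shelf, and the projected chute points fit both views. Plan: shut the fingers, set the jaws along the chute's y, tilt the tips about 20° forward so the gripper's body stays behind the ears, come down behind the tin and push.

```bash
cat >> h.py <<'E'
from scipy.spatial.transform import Rotation as Ro
O=np.array([0.5629,0.0366]);th=0.158;d=np.array([np.cos(th),np.sin(th)]);n=np.array([-d[1],d[0]])
TILT=0.35
zt=np.array([*(np.sin(TILT)*d),-np.cos(TILT)]); yt=np.array([*n,0]); RT=np.c_[np.cross(yt,zt),yt,zt]
def tcp_for(fx,y,ez):   # finger front edge at chute fx, tip centre height ez
    ex=fx-.011*np.cos(TILT); e=np.array([*(O+d*ex+n*y),ez]); return e-.073*zt
def delta(fx,y,ez):
    o=env.get_obs(); R=np.array(o['tcp_rot'])
    return (tcp_for(fx,y,ez)-o['tcp_pos'])*1000, (Ro.from_matrix(RT)*Ro.from_matrix(R).inv()).as_rotvec()
def where():
    o=env.get_obs(); R=np.array(o['tcp_rot']);p=np.array(o['tcp_pos']); e=p+.073*R[:,2]; q=e[:2]-O
    print('t',o['t'],'tip chute x,y mm',q@d*1000,q@n*1000,'z',e[2]*1000,'front x',q@d*1000+11*np.cos(TILT),'F',np.round(o['force'],1),'w',o['width'])
E
python3 - <<'E'
from h import *
where()
for a in [(-.105,.001,.200),(-.105,.001,.065)]: print([np.round(v,3) for v in delta(*a)])
print('dir',d)
E
```

```text
t 0.1 tip chute x,y mm -335.43700034540757 525.9065243838322 z 230.1474683854605 front x -325.1039005040864 F [ 0.2  0.3 -0.4] w 0.08557693117169211
[array([ 275.196, -487.769,  -34.573]), array([-0.022, -0.352,  0.441])]
[array([ 275.196, -487.769, -169.573]), array([-0.022, -0.352,  0.441])]
dir [0.98754395 0.15734343]
```

Call:
arm_command:
  moves: "0 17 -30 0 0 -0.02 0.03; 0 34 -60 0 0 -0.04 0.06; 0 51 -90 0 0 -0.07 0.09; 0 68 -120 0 0 -0.1 0.12; 0 85 -150 0 -0.01 -0.13 0.16; 0 102 -180 0 -0.01 -0.16 0.2; 0 119 -210 0 -0.01 -0.19 0.24; 0 136 -240 0 -0.01 -0.22 0.28"
  grip_force: 60

```text
t: 0.9
tcp_pos: [0.2852, 0.262, 0.3028]
tcp_rot: [[-0.976, 0.002, 0.218], [0.007, 1.0, 0.019], [-0.217, 0.02, -0.976]]
force: [0.2, -0.1, 0.2]
width: -0.0002
```

```bash
python3 - <<'E'
from h import *
where(); print([np.round(v,3) for v in delta(-.105,.001,.170)])
E
```

```text
t 0.9 tip chute x,y mm -222.852903241915 265.19455530808074 z 231.56433120949663 front x -212.51980340059382 F [ 0.2 -0.1  0.2] w -0.0001974106019255123
[array([ 138.913, -246.528,  -64.228]), array([-0.01 , -0.132,  0.159])]
```

Call:
arm_command:
  moves: "0 17 -31 0 0 -0.02 0.02; 0 35 -62 0 0 -0.04 0.04; 0 52 -93 0 0 -0.06 0.06; 0 70 -124 0 -0.01 -0.08 0.08; 0 87 -155 0 -0.01 -0.1 0.1; 0 104 -186 -10 -0.01 -0.12 0.13; 0 122 -217 -30 -0.01 -0.13 0.15; 0 139 -246 -64 -0.01 -0.132 0.16"

```text
t: 1.7
tcp_pos: [0.4253, 0.0143, 0.2401]
tcp_rot: [[-0.926, -0.158, 0.344], [-0.149, 0.987, 0.054], [-0.348, -0.002, -0.938]]
force: [0.5, 1.0, 0.2]
width: 0.0002
```

```bash
python3 - <<'E'
from h import *
where(); print([np.round(v,3) for v in delta(-.105,.001,.170)]); print([np.round(v,3) for v in delta(-.105,.001,.065)])
for nme in('scene','top'):
    im=env.get_image(nme); p=im['pixels']; c=p[150:340,210:350] if nme=='top' else p[190:310,190:350]
    cv2.imwrite(f'pics/a_{nme}.png',cv2.resize(c,None,fx=3.1 if nme=='top' else 4.8,fy=3.1 if nme=='top' else 4.8,interpolation=cv2.INTER_CUBIC))
E
```

```text
t 1.7 tip chute x,y mm -113.98979507237091 -0.4758547169097003 z 171.64949963946785 front x -103.65669523104974 F [0.5 1.  0.2] w 0.0001770304439531433
[array([-1.19 ,  1.222, -1.517]), array([ 0.001,  0.005, -0.001])]
[array([  -1.19 ,    1.222, -106.517]), array([ 0.001,  0.005, -0.001])]
```

View pics/a_scene.png

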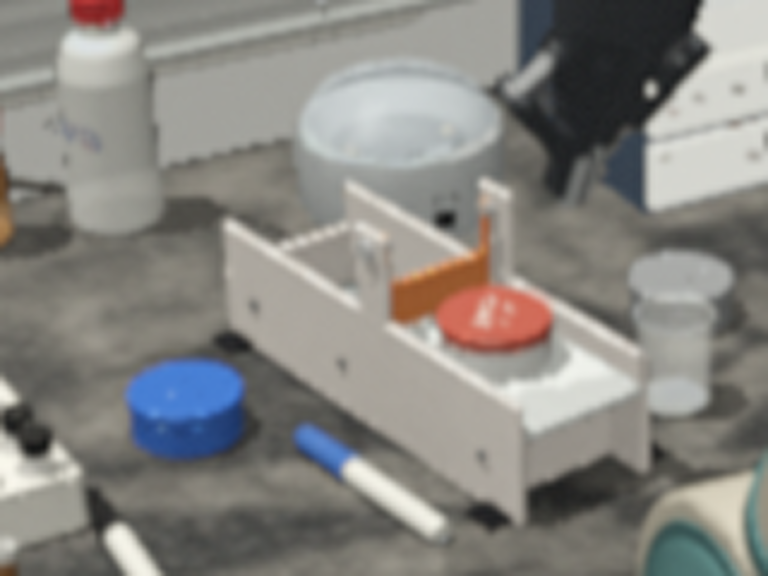

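View pics/a_top.png

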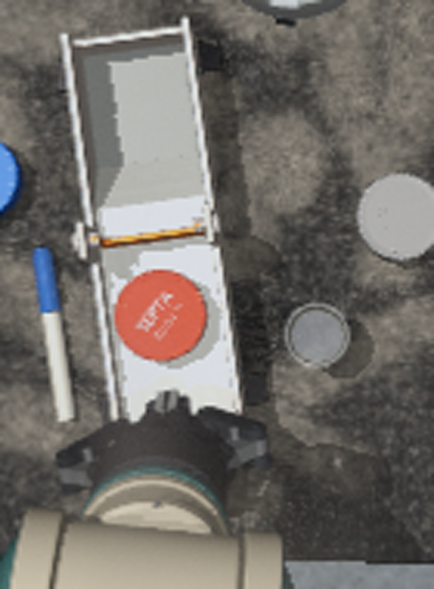

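The picture shows the shut fingers at top crop (170,405), lined up with the chute. The knuckles are wide, spanning (58..268, 455). More tilt keeps them clear of the ears, so I'll go to 0.55 rad.

```bash
sed -i 's/^TILT=.*/TILT=0.55/' h.py; python3 - <<'E'
from h import *
where()
for z in (.15,.066): print([np.round(v,3) for v in delta(-.103,.001,z)])
print(env.get_obs()['q'])
E
```

```text
t 1.8 tip chute x,y mm -117.10327988216231 -1.0707371092169575 z 164.68255806468875 front x -107.72551013950775 F [-0.5  0.6 -0.1] w 0.00036172982884835755
[array([ -9.224,   0.634, -21.242]), array([ 0.031, -0.207,  0.003])]
[array([  -9.224,    0.634, -105.242]), array([ 0.031, -0.207,  0.003])]
[-0.09769215 -0.42324995  1.97925782  0.08919904  1.25595299 -1.83637129]
```

Call:
arm_command:
  moves: "0 -3 0 -7 0.01 -0.07 0; 0 -6 0 -14 0.02 -0.14 0; 0 -9 1 -21 0.031 -0.207 0.003; 0 -9 1 -45 0.031 -0.207 0.003; 0 -9 1 -65 0.031 -0.207 0.003; 0 -9 1 -80 0.031 -0.207 0.003; 0 -9 1 -85 0.031 -0.207 0.003; 0 -9 1 -85 0.031 -0.207 0.003"

```text
t: 2.6
tcp_pos: [0.4141, 0.0147, 0.1484]
tcp_rot: [[-0.842, -0.158, 0.516], [-0.134, 0.987, 0.083], [-0.522, 0.0, -0.853]]
force: [0.4, -0.1, 0.2]
width: 0.0002
```

```bash
cat > look.py <<'E'
import sys
from h import *
where(); 
for a in eval(sys.argv[2]): print(a,[np.round(v,3) for v in delta(*a)])
A=env.get_image('scene')['pixels'][200:310,200:350];B=env.get_image('top')['pixels'][150:320,210:320]
A=cv2.resize(A,None,fx=3.1,fy=3.1,interpolation=cv2.INTER_CUBIC);B=cv2.resize(B,None,fx=3,fy=3,interpolation=cv2.INTER_CUBIC)
h=max(len(A),len(B)); A=cv2.copyMakeBorder(A,0,h-len(A),0,0,0);B=cv2.copyMakeBorder(B,0,h-len(B),0,0,0)
cv2.imwrite(f'pics/{sys.argv[1]}.png',np.hstack([A,B]))
E
python3 look.py b '[(-.103,.001,.066)]'
```

```text
t 2.6 tip chute x,y mm -112.24806173124928 1.8241252364226135 z 86.11135098476247 front x -102.87029198859472 F [ 0.4 -0.1  0.2] w 0.00020665609312654735
(-0.103, 0.001, 0.066) [array([ -0.032,  -0.812, -20.129]), array([-0., -0., -0.])]
```

View pics/b.png

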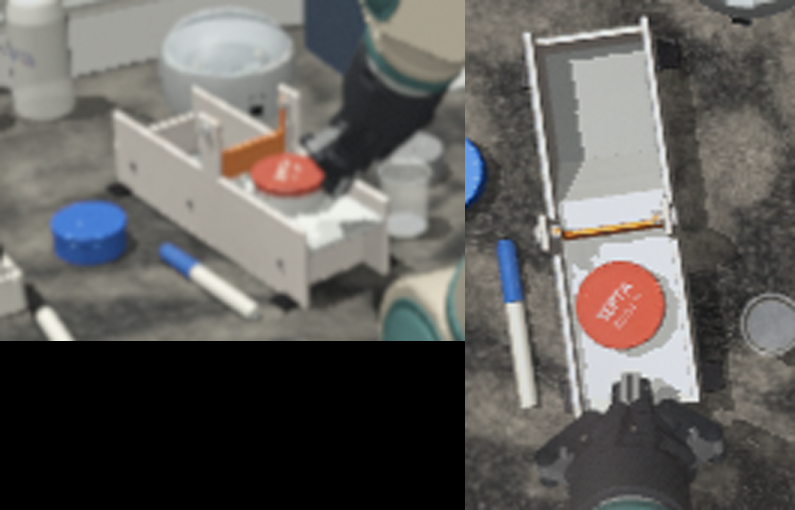

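Fingers sit behind the tin, centred in the shelf (crop (630,385) against the tin at (620,305)). I'll lower and start the push.

Call:
arm_command:
  moves: "0 0 -1 -10 0 0 0; 0 0 -1 -18 0 0 0; 0 0 -1 -20 0 0 0; 0 0 -1 -20 0 0 0; 0 5 0 -20 0 0 0; 0 10 1 -20 0 0 0; 0 15 1 -20 0 0 0; 0 18 2 -20 0 0 0"

```text
t: 3.5
tcp_pos: [0.4334, 0.0165, 0.1298]
tcp_rot: [[-0.841, -0.158, 0.518], [-0.134, 0.988, 0.082], [-0.525, -0.001, -0.851]]
force: [-0.6, 0.1, 0.3]
width: -0.0002
```

```bash
python3 look.py c '[(-.05,.001,.066)]'
```

```text
t 3.5 tip chute x,y mm -92.7777034320915 0.4795281757574861 z 67.69825552438321 front x -83.39993368943693 F [-0.6  0.1  0.3] w -0.00015692847901361575
(-0.05, 0.001, 0.066) [array([33.041,  5.754, -1.615]), array([ 0.   ,  0.002, -0.   ])]
```

View pics/c.png

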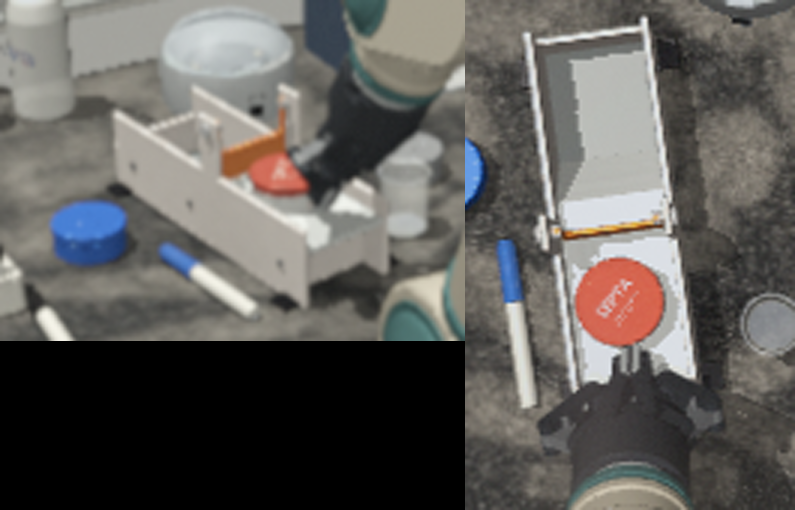

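Contact made; the tin has moved a few mm and its yaw is steady. I continue pushing slowly.

Call:
arm_command:
  moves: "0 5 1 -1 0 0 0; 0 10 2 -2 0 0 0; 0 15 3 -2 0 0 0; 0 19 4 -2 0 0 0; 0 23 5 -2 0 0 0; 0 27 6 -2 0 0 0; 0 30 6.5 -2 0 0 0; 0 33 7 -2 0 0 0"

```text
t: 4.4
tcp_pos: [0.4663, 0.0237, 0.1276]
tcp_rot: [[-0.841, -0.158, 0.518], [-0.135, 0.987, 0.082], [-0.524, -0.001, -0.852]]
force: [-0.0, -1.1, -0.9]
width: 0.0001
```

```bash
python3 look.py d '[(-.02,.002,.066)]'
```

```text
t 4.4 tip chute x,y mm -59.146083906302735 2.3988301688837352 z 65.43794140836317 front x -49.76831416364817 F [-0.  -1.1 -0.9] w 5.0504857284097e-05
(-0.02, 0.002, 0.066) [array([29.561,  4.291,  0.623]), array([ 0.   ,  0.002, -0.   ])]
```

View pics/d.png

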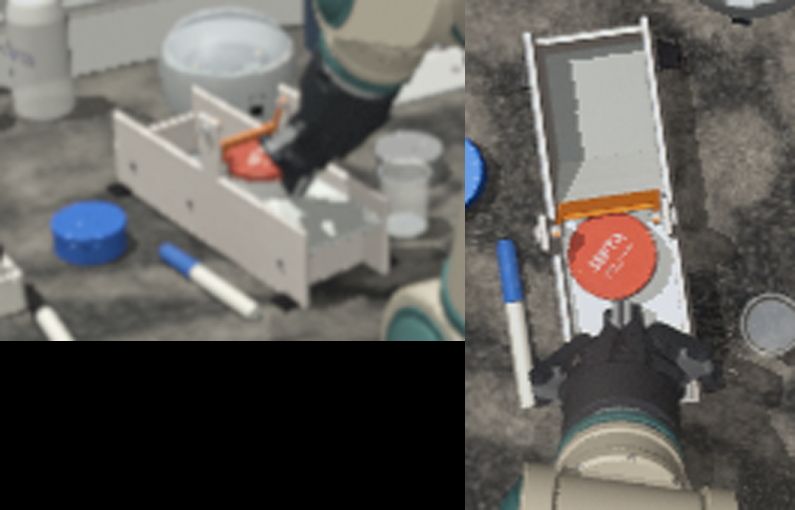

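The flap is lifting (crop (610,205)) and the tin goes beneath it, sitting slightly left. I keep going, with the fingers a touch further left.

Call:
arm_command:
  moves: "0 4 1.5 0 0 0 0; 0 8 3 0 0 0 0; 0 12 4 0 0 0 0; 0 16 5 0 0 0 0; 0 20 5.5 0 0 0 0; 0 24 6 0 0 0 0; 0 27 6.5 0 0 0 0; 0 30 7 0 0 0 0"

```text
t: 5.3
tcp_pos: [0.4967, 0.0306, 0.1277]
tcp_rot: [[-0.841, -0.158, 0.518], [-0.135, 0.987, 0.082], [-0.524, -0.001, -0.852]]
force: [-1.4, 0.6, 0.2]
width: -0.0002
```

```bash
python3 look.py e '[(-.00,.004,.066)]'
```

```text
t 5.3 tip chute x,y mm -28.055961672195973 4.51039163092481 z 65.54974007593106 front x -18.678191929541413 F [-1.4  0.6  0.2] w -0.0002493654380836187
(-0.0, 0.004, 0.066) [array([18.643,  2.433,  0.521]), array([ 0.   ,  0.002, -0.   ])]
```

View pics/e.png

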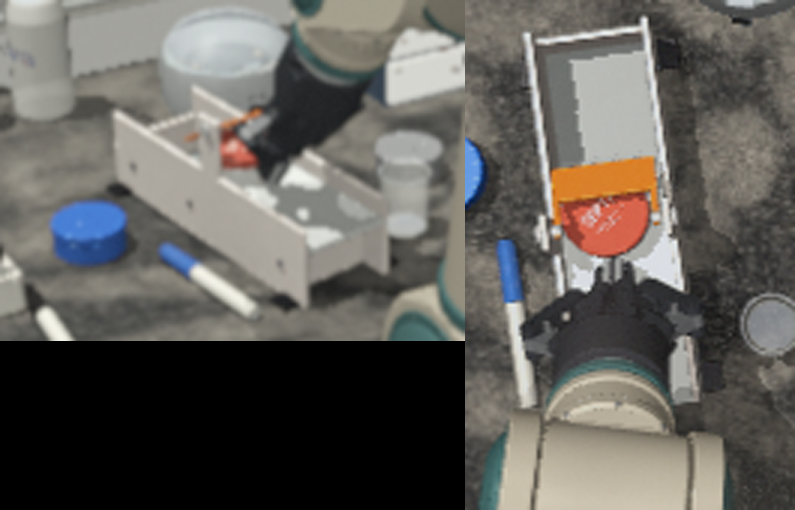

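The flap rides on the lid and the tin is about 14 mm short of tipping. The knuckles are still well before the ears (crop y 290 against 240). I carry on slower.

Call:
arm_command:
  moves: "0 2.5 0.5 0 0 0 0; 0 5 1 0 0 0 0; 0 7.5 1.5 0 0 0 0; 0 10 1.5 0 0 0 0; 0 12.5 2 0 0 0 0; 0 15 2 0 0 0 0; 0 17 2.5 0 0 0 0; 0 19 3 0 0 0 0"

```text
t: 6.2
tcp_pos: [0.5159, 0.0337, 0.1278]
tcp_rot: [[-0.841, -0.158, 0.518], [-0.135, 0.987, 0.082], [-0.525, -0.001, -0.851]]
force: [-0.6, 0.3, -0.2]
width: -0.0002
```

```bash
python3 look.py f '[(.01,.004,.066)]'
```

```text
t 6.2 tip chute x,y mm -8.539542554277228 4.480752216802051 z 65.65677324530826 front x 0.8382271883773349 F [-0.6  0.3 -0.2] w -0.00016387958368170488
(0.01, 0.004, 0.066) [array([9.261, 0.966, 0.427]), array([ 0.   ,  0.002, -0.   ])]
```

View pics/f.png

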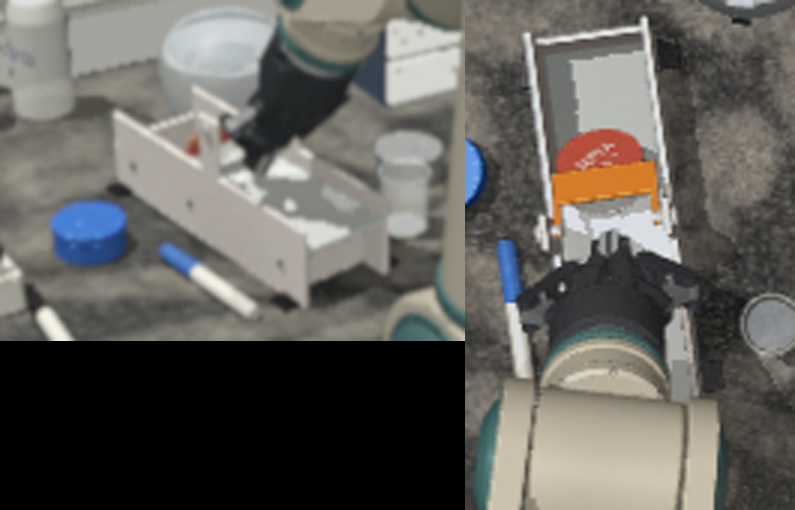

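The tin has tipped over the lip (lid at crop (600,150), past the panel). I hold for a moment to let it slide.

Call:
arm_command:
  moves: "0 0 0 0 0 0 0; 0 0 0 0 0 0 0; 0 0 0 0 0 0 0; 0 0 0 0 0 0 0"

```text
t: 6.7
tcp_pos: [0.5159, 0.0337, 0.1279]
tcp_rot: [[-0.841, -0.158, 0.518], [-0.135, 0.987, 0.082], [-0.525, -0.001, -0.851]]
force: [-0.5, 0.2, 0.2]
width: -0.0
```

```bash
python3 look.py g '[(-.06,.002,.066)]'
```

```text
t 6.7 tip chute x,y mm -8.536795279038714 4.5145572106656955 z 65.7392849568827 front x 0.8409744636158489 F [-0.5  0.2  0.2] w -1.7488295167804553e-06
(-0.06, 0.002, 0.066) [array([-59.541, -12.052,   0.35 ]), array([ 0.   ,  0.002, -0.   ])]
```

View pics/g.png

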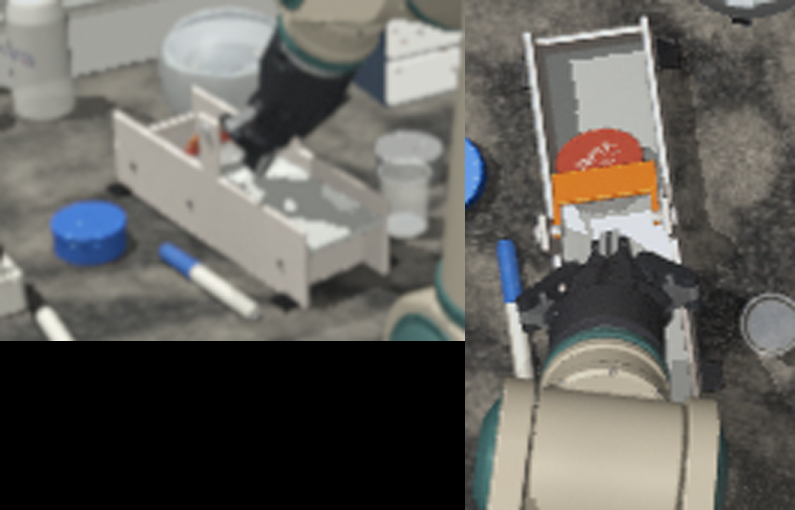

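```bash
python3 - <<'E'
from h import *
A=env.get_image('scene')['pixels'][210:280,230:310];B=env.get_image('top')['pixels'][150:245,220:290]
cv2.imwrite('pics/h.png',np.hstack([cv2.resize(A,(450,394),interpolation=cv2.INTER_LANCZOS4),cv2.resize(B,(290,394),interpolation=cv2.INTER_LANCZOS4)]))
E
```

```text
(no output)
```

View pics/h.png

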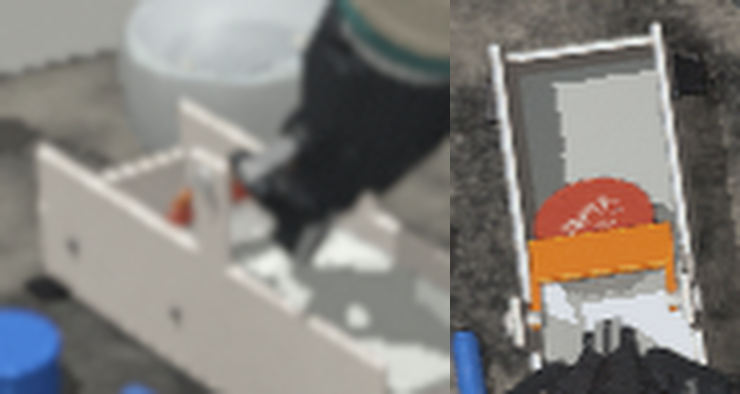

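```bash
python3 - <<'E'
from h import *
im=env.get_image('top')
cx=np.tan(0)
nn=np.array([np.sin(np.radians(53)),np.cos(np.radians(53))]); r=np.array([nn[1],-nn[0]])
def C(x,y,z): return [*(O+d*x+n*y),z]
for s in (-10,-5,0,5,10,15,20):
    c=np.array([27,55])+r*s+27.*nn
    f=c+r*32; b=c-r*32
    print(s,'lid c',c.round(1),'px front,centre,back',np.round(proj(im,[C(f[0]/1e3,.003,f[1]/1e3),C(c[0]/1e3,.003,c[1]/1e3),C(b[0]/1e3,.003,b[1]/1e3)])).tolist(), 'rear bottom rim',(c-r*32-27*nn).round())
where()
E
```

```text
-10 lid c [42.5 79.2] px front,centre,back [[255.0, 199.0], [255.0, 207.0], [255.0, 214.0]] rear bottom rim [ 2. 89.]
-5 lid c [45.6 75.2] px front,centre,back [[255.0, 198.0], [255.0, 205.0], [255.0, 213.0]] rear bottom rim [ 5. 85.]
0 lid c [48.6 71.2] px front,centre,back [[255.0, 197.0], [255.0, 204.0], [255.0, 212.0]] rear bottom rim [ 8. 81.]
5 lid c [51.6 67.3] px front,centre,back [[255.0, 196.0], [255.0, 203.0], [255.0, 211.0]] rear bottom rim [11. 77.]
10 lid c [54.6 63.3] px front,centre,back [[255.0, 195.0], [255.0, 202.0], [255.0, 209.0]] rear bottom rim [14. 73.]
15 lid c [57.6 59.3] px front,centre,back [[255.0, 194.0], [255.0, 201.0], [255.0, 208.0]] rear bottom rim [17. 69.]
20 lid c [60.6 55.3] px front,centre,back [[255.0, 193.0], [255.0, 200.0], [255.0, 207.0]] rear bottom rim [20. 65.]
t 6.95 tip chute x,y mm -8.521505321738521 4.496452806960759 z 65.72423333925718 front x 0.856264420916041 F [ 1.   0.1 -0.1] w 0.0001618167703520523
```

The tin has tipped onto the ramp but seems to have stopped partway, with the flap resting on it. The arm reads no contact. I draw back to see it properly.

Call:
arm_command:
  moves: "0 -10 -2 0 0 0 0; 0 -20 -4 0 0 0 0; 0 -35 -6 0 0 0 0; 0 -50 -9 10 0 0 0; 0 -65 -12 35 0 0 0; 0 -80 -14 70 0 0 0; 0 -85 -14 100 0 0 0; 0 -85 -14 110 0 0 0"

```text
t: 7.75
tcp_pos: [0.4315, 0.0196, 0.2418]
tcp_rot: [[-0.837, -0.158, 0.524], [-0.135, 0.988, 0.082], [-0.53, -0.002, -0.848]]
force: [-0.3, -0.5, -0.9]
width: -0.0001
```

```bash
python3 - <<'E'
from h import *
where()
A=env.get_image('scene')['pixels'][210:300,230:335];B=env.get_image('top')['pixels'][150:260,220:300]
cv2.imwrite('pics/i.png',np.hstack([cv2.resize(A,(490,420),interpolation=cv2.INTER_LANCZOS4),cv2.resize(B,(305,420),interpolation=cv2.INTER_LANCZOS4)]))
E
```

```text
t 7.75 tip chute x,y mm -93.77143915212588 3.7067185632423243 z 179.9389123495484 front x -84.39366940947131 F [-0.3 -0.5 -0.9] w -6.879593136801602e-05
```

View pics/i.png

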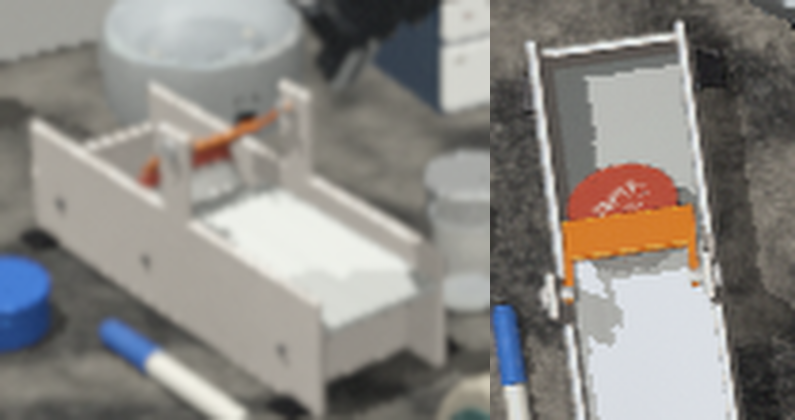

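The tin's white side shows under the flap (crop (215,185)), so it is only tilted on the lip and the flap's weight is holding it. It needs a further push. I'll tilt to 0.70 rad to give the knuckles more room to the ears, and go back in.

```bash
sed -i 's/^TILT=.*/TILT=0.70/' h.py; python3 - <<'E'
from h import *
where()
for a in ((-.07,.003,.11),(-.06,.003,.067),(-.01,.003,.067)): print(a,[np.round(v,3) for v in delta(*a)])
E
```

```text
t 7.85 tip chute x,y mm -93.86704912735021 3.8360171230232925 z 177.35865847217002 front x -85.45378506722084 F [ 0.7  0.4 -0.2] w -8.083548930845421e-05
(-0.07, 0.003, 0.11) [array([  6.993,   0.188, -73.542]), array([ 0.024, -0.142, -0.   ])]
(-0.06, 0.003, 0.067) [array([  16.868,    1.762, -116.542]), array([ 0.024, -0.142, -0.   ])]
(-0.01, 0.003, 0.067) [array([  66.245,    9.629, -116.542]), array([ 0.024, -0.142, -0.   ])]
```

Call:
arm_command:
  moves: "0 0 0 -15 0.01 -0.07 0; 0 3 0 -45 0.024 -0.14 0; 0 7 0 -75 0.024 -0.142 0; 0 12 1 -100 0.024 -0.142 0; 0 17 2 -113 0.024 -0.142 0; 0 22 3 -116 0.024 -0.142 0; 0 35 5 -116 0.024 -0.142 0; 0 50 7 -116 0.024 -0.142 0"

```text
t: 8.65
tcp_pos: [0.4818, 0.0268, 0.1224]
tcp_rot: [[-0.757, -0.157, 0.635], [-0.121, 0.988, 0.101], [-0.643, 0.0, -0.766]]
force: [-0.1, -0.4, -0.4]
width: -0.0001
```

```bash
python3 look.py j '[(-.00,.003,.067),(.014,.003,.067)]'
```

```text
t 8.65 tip chute x,y mm -34.75074602431247 3.0919593252446647 z 66.47334889585446 front x -26.337481964183098 F [-0.1 -0.4 -0.4] w -0.00012531196035906513
(-0.0, 0.003, 0.067) [array([25.917,  4.051,  0.438]), array([ 0.   , -0.002, -0.   ])]
(0.014, 0.003, 0.067) [array([39.743,  6.254,  0.438]), array([ 0.   , -0.002, -0.   ])]
```

View pics/j.png

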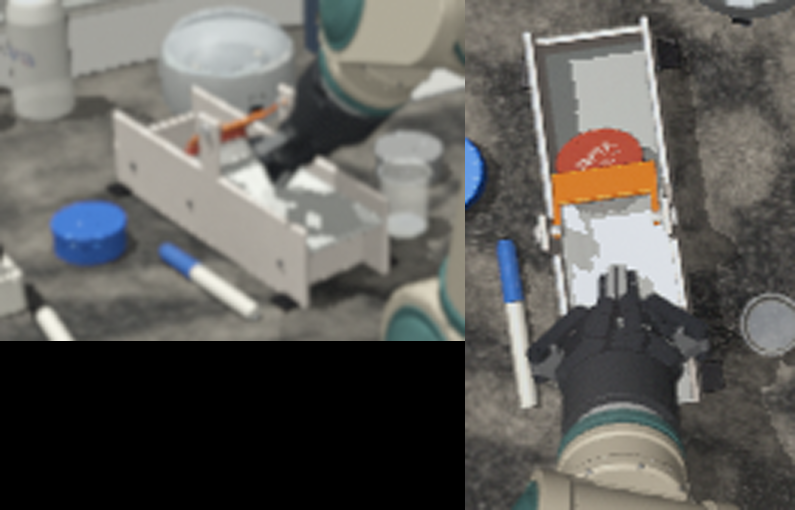

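Call:
arm_command:
  moves: "0 8 1 0 0 0 0; 0 15 2.5 0 0 0 0; 0 21 3.5 0 0 0 0; 0 25 4 0 0 0 0; 0 28 4.5 0 0 0 0; 0 30.5 5 0 0 0 0; 0 33 5 0 0 0 0; 0 35 5.5 0 0 0 0"

```text
t: 9.55
tcp_pos: [0.5176, 0.0323, 0.1232]
tcp_rot: [[-0.756, -0.158, 0.636], [-0.121, 0.987, 0.101], [-0.644, -0.0, -0.765]]
force: [-0.4, -0.1, -0.3]
width: -0.0004
```

```bash
python3 look.py k '[(.016,.003,.067)]'
```

```text
t 9.55 tip chute x,y mm 1.5919940675449928 2.8730249845688274 z 67.2896270785294 front x 10.005258127674367 F [-0.4 -0.1 -0.3] w -0.0004366955012671118
(0.016, 0.003, 0.067) [array([ 5.855,  1.075, -0.326]), array([ 0.   , -0.001, -0.   ])]
```

View pics/k.png

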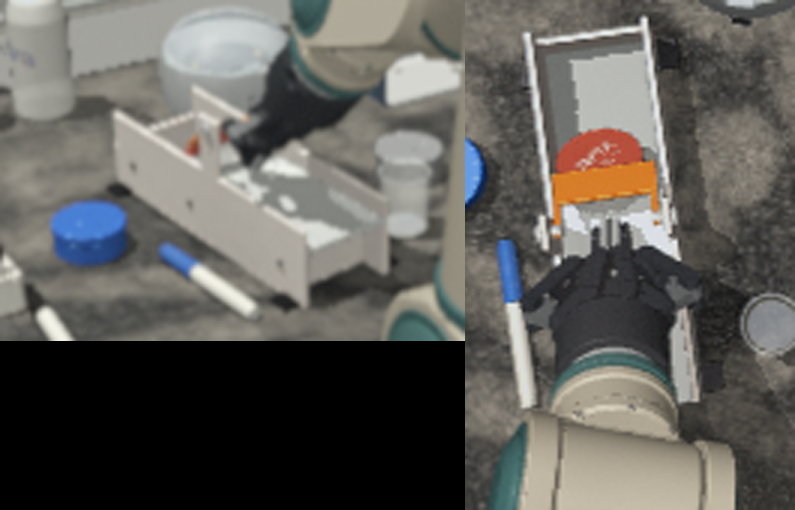

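The tin hasn't moved and there's no force: the tips at crop (612,225) have not reached its rear edge near y≈205. I advance further, with about 20 mm still between the knuckles and the ears.

Call:
arm_command:
  moves: "0 2 0.5 0 0 0 0; 0 4 1 0 0 0 0; 0 6 1 0 0 0 0; 0 8 1.5 0 0 0 0; 0 8 1.5 0 0 0 0"

```text
t: 10.15
tcp_pos: [0.5259, 0.0338, 0.1233]
tcp_rot: [[-0.756, -0.158, 0.636], [-0.121, 0.987, 0.101], [-0.644, -0.0, -0.765]]
force: [0.4, 0.4, 0.7]
width: 0.0002
```

```bash
python3 look.py l '[(.022,.003,.067)]'
```

```text
t 10.15 tip chute x,y mm 10.013747754467976 3.1125516998036518 z 67.39644159631052 front x 18.42701181459735 F [0.4 0.4 0.7] w 0.0002173450284503615
(0.022, 0.003, 0.067) [array([ 3.512,  0.461, -0.424]), array([ 0.   , -0.001, -0.001])]
```

View pics/l.png

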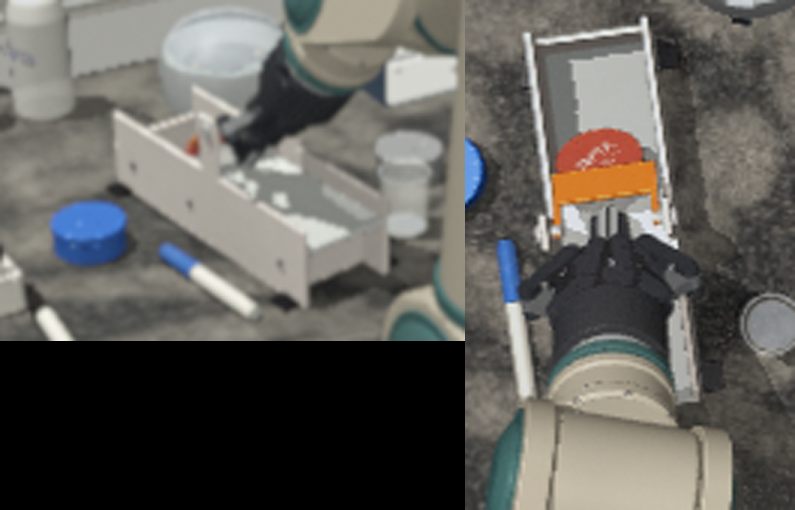

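```bash
python3 - <<'E'
from h import *
im=env.get_image('top');p=im['pixels']
hsv=cv2.cvtColor(p,cv2.COLOR_BGR2HSV)
m=(hsv[...,0]>9)&(hsv[...,0]<20)&(hsv[...,1]>150)&(hsv[...,2]>120)
red=((hsv[...,0]<8)|(hsv[...,0]>174))&(hsv[...,1]>120)
for c in (245,250,255,260,265,270): 
    r=np.nonzero(m[180:235,c])[0]+180; q=np.nonzero(red[180:235,c])[0]+180
    print(c,'orange',r.min() if len(r) else 0,r.max() if len(r) else 0,'red',q.min() if len(q) else 0,q.max() if len(q) else 0)
rr=[(y,np.nonzero(red[y,225:290])[0].min()+225,np.nonzero(red[y,225:290])[0].max()+225) for y in range(190,208) if red[y,225:290].any()]
print(rr)
def C(x,y,z): return [*(O+d*x/1e3+n*y/1e3),z/1e3]
for a in (.7,.8,.9,1,1.1,1.2,1.3):
    s,c=np.sin(a),np.cos(a)
    print(a,'edge',np.round(56*s,1),round(114-56*c,1),proj(im,[C(56*s,0,114-56*c),C(26*s,0,114-26*c)]).round(1).tolist())
A=p[180:240,225:290];cv2.imwrite('pics/m.png',cv2.resize(A,None,fx=9,fy=9,interpolation=cv2.INTER_CUBIC))
E
```

```text
245 orange 207 217 red 196 206
250 orange 206 216 red 194 205
255 orange 206 216 red 193 205
260 orange 205 215 red 194 204
265 orange 204 214 red 195 203
270 orange 204 214 red 0 0
[(193, np.int64(255), np.int64(259)), (194, np.int64(250), np.int64(263)), (195, np.int64(247), np.int64(265)), (196, np.int64(245), np.int64(266)), (197, np.int64(244), np.int64(267)), (198, np.int64(243), np.int64(267)), (199, np.int64(242), np.int64(268)), (200, np.int64(242), np.int64(268)), (201, np.int64(241), np.int64(268)), (202, np.int64(241), np.int64(268)), (203, np.int64(240), np.int64(268)), (204, np.int64(240), np.int64(263)), (205, np.int64(240), np.int64(255)), (206, np.int64(240), np.int64(247)), (207, np.int64(241), np.int64(241))]
0.7 edge 36.1 71.2 [[257.2, 209.7], [257.2, 217.5]]
0.8 edge 40.2 75.0 [[256.7, 207.6], [257.0, 216.5]]
0.9 edge 43.9 79.2 [[256.3, 205.7], [256.8, 215.6]]
1 edge 47.1 83.7 [[255.8, 204.0], [256.6, 214.8]]
1.1 edge 49.9 88.6 [[255.4, 202.4], [256.4, 214.1]]
1.2 edge 52.2 93.7 [[255.0, 201.0], [256.2, 213.5]]
1.3 edge 54.0 99.0 [[254.6, 199.9], [256.0, 213.0]]
```

View pics/m.png

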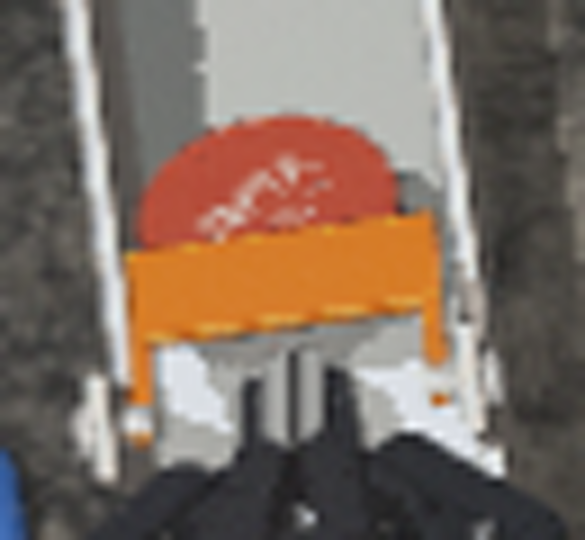

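```bash
python3 - <<'E'
from h import *
im=env.get_image('top');o=env.get_obs();R=np.array(o['tcp_rot']);p=np.array(o['tcp_pos'])
def C(x,y,z): return [*(O+d*x/1e3+n*y/1e3),z/1e3]
for a,b,c in ((.011,0,.073),(-.011,0,.073),(0,0,.073),(0.011,0,.06),(0,.0145,.073),(0,-.0145,.073)):
    print((a,b,c),proj(im,[p+R@np.array([a,b,c])]).round(1))
for P in ((7.3,0,68),(22.8,0,90),(23.4,0,59.8),(45,0,76),(27,0,55)): print(P,proj(im,[C(*P)]).round(1))
s=env.get_image('scene'); print('scene',proj(s,[C(7.3,0,68),C(22.8,0,90),C(20,0,65),C(41,0,81),p+R@np.array([-.011,0,.073])]).round(1).tolist())
A=s['pixels'][225:265,240:300];cv2.imwrite('pics/n.png',cv2.resize(A,None,fx=12,fy=12,interpolation=cv2.INTER_CUBIC))
E
```

```text
(0.011, 0, 0.073) [[258.4 226.1]]
(-0.011, 0, 0.073) [[256.7 217.9]]
(0, 0, 0.073) [[257.6 222. ]]
(0.011, 0, 0.06) [[258.5 229.6]]
(0, 0.0145, 0.073) [[250.9 223. ]]
(0, -0.0145, 0.073) [[264.2 221.1]]
(7.3, 0, 68) [[259.1 222.9]]
(22.8, 0, 90) [[257.  214.9]]
(23.4, 0, 59.8) [[258.5 216. ]]
(45, 0, 76) [[256.4 205.4]]
(27, 0, 55) [[258.5 214.6]]
scene [[279.4, 250.8], [275.8, 241.5], [276.7, 250.1], [271.9, 242.1], [276.0, 247.6]]
```

View pics/n.png

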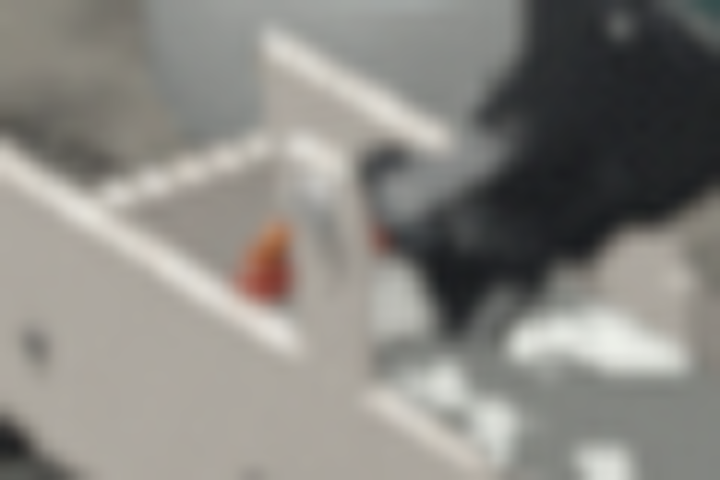

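```bash
python3 - <<'E'
import cv2
a=cv2.imread('pics/i.png')
cv2.imwrite('pics/i2.png',cv2.resize(a[80:250,120:330],None,fx=3.5,fy=3.5,interpolation=cv2.INTER_CUBIC))
cv2.imwrite('pics/i3.png',cv2.resize(a[150:330,530:730],None,fx=3.3,fy=3.3,interpolation=cv2.INTER_CUBIC))
E
```

```text
(no output)
```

View pics/i2.png

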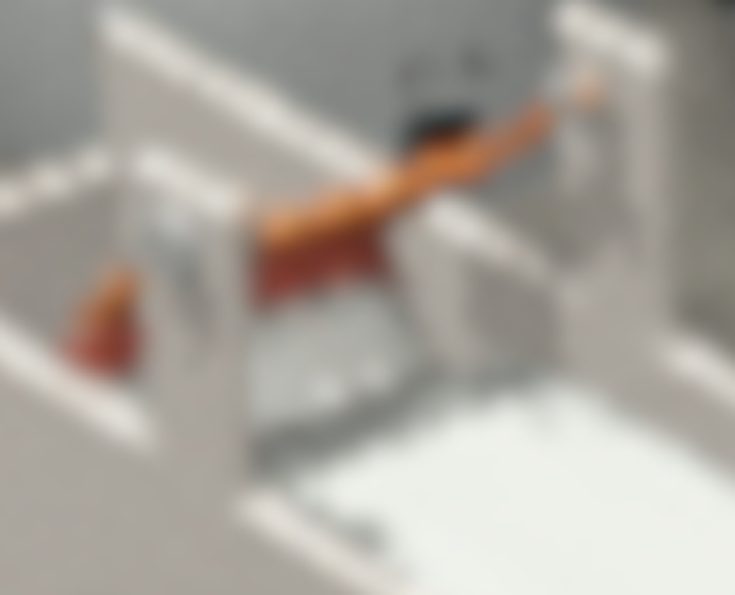

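View pics/i3.png

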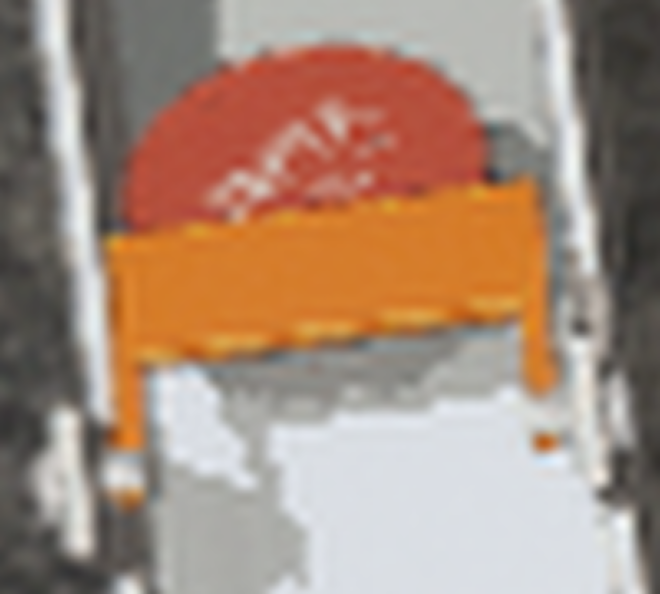

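The triangulated rear bottom rim lies near x≈13, z≈65, tilted about 35°, so the tips are only now just short of it. I advance in small steps.

Call:
arm_command:
  moves: "0 1.5 0.2 0 0 0 0; 0 3 0.5 0 0 0 0; 0 4 0.6 0 0 0 0; 0 5 0.8 0 0 0 0; 0 5 0.8 0 0 0 0"

```text
t: 10.9
tcp_pos: [0.5305, 0.0346, 0.1229]
tcp_rot: [[-0.756, -0.158, 0.635], [-0.121, 0.987, 0.101], [-0.643, -0.0, -0.766]]
force: [-1.5, -0.1, -0.6]
width: 0.0005
```

```bash
python3 look.py o '[(.022,.003,.067)]'
```

```text
t 10.9 tip chute x,y mm 14.63383864349745 3.0881424503002726 z 66.98804975314754 front x 23.047102703626823 F [-1.5 -0.1 -0.6] w 0.0005415311640665034
(0.022, 0.003, 0.067) [array([-1.103, -0.25 , -0.057]), array([ 0.   , -0.001, -0.001])]
```

View pics/o.png

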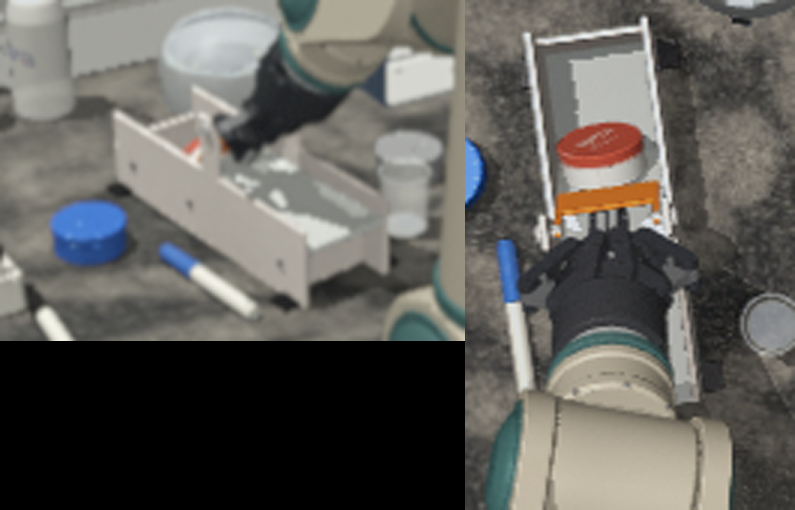

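The tin slid off and the flap has dropped behind it onto the fingers. I'll hold briefly to check that it settles.

Call:
arm_command:
  moves: "0 0 0 0 0 0 0; 0 0 0 0 0 0 0; 0 0 0 0 0 0 0; 0 0 0 0 0 0 0"

```text
t: 11.4
tcp_pos: [0.5304, 0.0345, 0.1229]
tcp_rot: [[-0.756, -0.158, 0.635], [-0.121, 0.987, 0.101], [-0.643, -0.0, -0.766]]
force: [-0.9, -0.8, -0.7]
width: 0.0001
```

```bash
python3 look.py p '[(-.06,.003,.067)]'
```

```text
t 11.4 tip chute x,y mm 14.573432597018627 3.094666013169883 z 67.00405524422717 front x 22.986696657148002 F [-0.9 -0.8 -0.7] w 0.00012399701023166844
(-0.06, 0.003, 0.067) [array([-8.2016e+01, -1.3148e+01, -6.8000e-02]), array([ 0.   , -0.001, -0.   ])]
```

View pics/p.png

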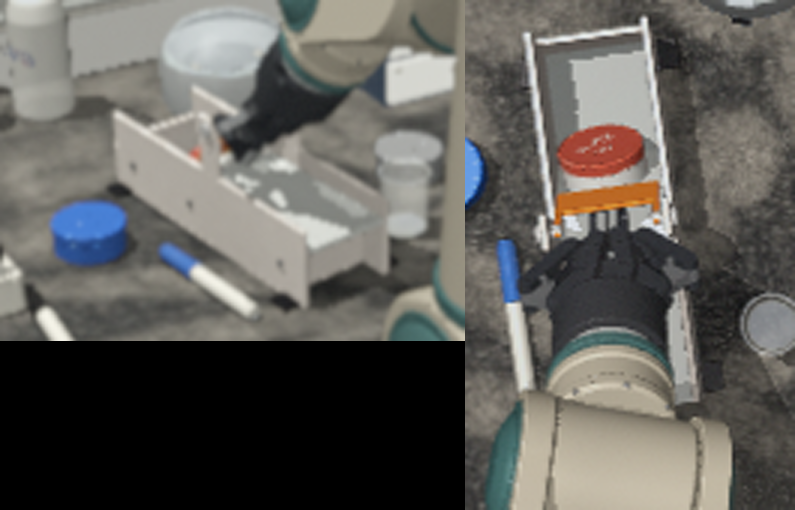

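Call:
arm_command:
  moves: "0 0 0 0 0 0 0; 0 0 0 0 0 0 0; 0 0 0 0 0 0 0; 0 0 0 0 0 0 0"

```text
t: 11.9
tcp_pos: [0.5304, 0.0345, 0.1229]
tcp_rot: [[-0.756, -0.158, 0.635], [-0.121, 0.987, 0.101], [-0.643, -0.0, -0.766]]
force: [-1.0, -1.6, -0.3]
width: 0.0001
```

```bash
cat > red.py <<'E'
from h import *
where()
im=env.get_image('top');p=im['pixels']
hsv=cv2.cvtColor(p,cv2.COLOR_BGR2HSV)
red=((hsv[...,0]<8)|(hsv[...,0]>174))&(hsv[...,1]>120); red[:150]=0;red[260:]=0;red[:,:225]=0;red[:,290:]=0
cs,_=cv2.findContours(red.astype(np.uint8),cv2.RETR_EXTERNAL,cv2.CHAIN_APPROX_NONE);k=max(cs,key=cv2.contourArea);print(cv2.boundingRect(k),cv2.fitEllipse(k))
s=env.get_image('scene')['pixels'][215:285,235:310]
cv2.imwrite('pics/red.png',np.hstack([cv2.resize(p[150:240,222:290],None,fx=5.5,fy=5.5,interpolation=cv2.INTER_CUBIC),cv2.resize(s,(400,495),interpolation=cv2.INTER_CUBIC)]))
E
python3 red.py; cp pics/red.png pics/q.png
```

```text
t 11.9 tip chute x,y mm 14.580011036045226 3.0710846196917942 z 67.00805614114013 front x 22.9932750961746 F [-1.  -1.6 -0.3] w 0.00013158507489660536
(241, 192, 28, 17) ((254.78692626953125, 199.90882873535156), (15.736384391784668, 28.45719337463379), 79.91847229003906)
```

View pics/q.png

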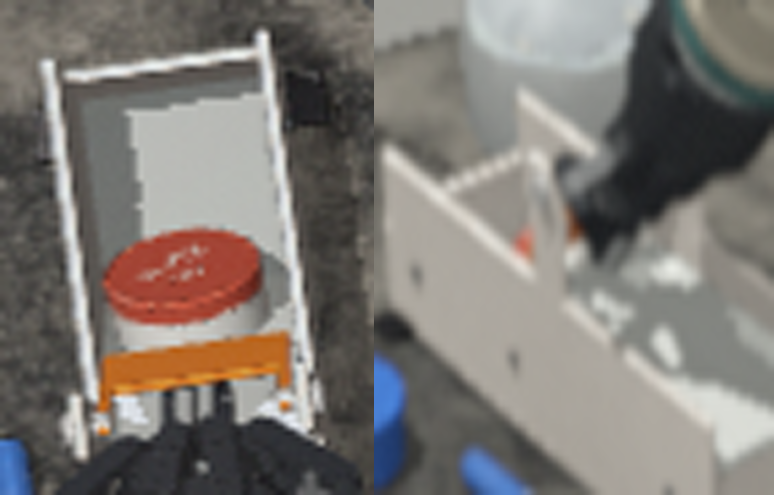

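Call:
arm_command:
  moves: "0 -6 -1 0 0 0 0; 0 -12 -2 0 0 0 0; 0 -18 -3 0 0 0 0; 0 -25 -4 0 0 0 0; 0 -32 -5 0 0 0 0; 0 -40 -6.5 0 0 0 0; 0 -50 -8 0 0 0 0; 0 -60 -9.5 0 0 0 0"

```text
t: 12.8
tcp_pos: [0.4697, 0.0249, 0.1229]
tcp_rot: [[-0.756, -0.158, 0.635], [-0.121, 0.987, 0.101], [-0.643, -0.0, -0.766]]
force: [0.5, 0.0, 0.1]
width: 0.0003
```

```bash
python3 red.py; cp pics/red.png pics/r.png
```

```text
t 12.8 tip chute x,y mm -46.93061571696836 3.152979058239452 z 66.99851382197534 front x -38.51735165683899 F [0.5 0.  0.1] w 0.000329094496072377
(241, 192, 28, 17) ((254.8203582763672, 199.9234161376953), (15.689840316772461, 28.44636344909668), 79.63544464111328)
```

View pics/r.png

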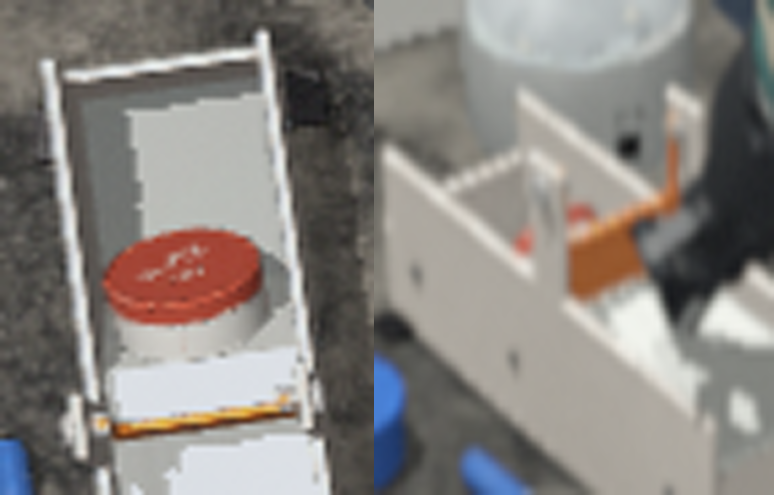

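The flap has swung shut, and the tin lies down the ramp with its lid facing the tray. I clear the arm, then check that the tin really reached the tray.

Call:
arm_command:
  moves: "0 -10 -2 2 0 0 0; 0 -25 -4 15 0 0 0; 0 -40 -6 40 0 0 0; 0 -45 -7 75 0 0 0; 0 -45 -7 110 0 0 0; 0 -45 -7 140 0 0 0; 0 -45 -7 150 0 0 0; 0 -45 -7 150 0 0 0"

```text
t: 13.7
tcp_pos: [0.4248, 0.0179, 0.274]
tcp_rot: [[-0.754, -0.158, 0.637], [-0.121, 0.987, 0.101], [-0.645, -0.001, -0.764]]
force: [-0.3, 0.4, -0.9]
width: 0.0
```

```bash
python3 red.py; cp pics/red.png pics/s.png; python3 - <<'E'
from h import *
T=env.get_image('top');S=env.get_image('scene')
def C(x,y,z): return [*(O+d*x/1e3+n*y/1e3),z/1e3]
f=np.radians(53);nn=np.array([np.sin(f),np.cos(f)]);r=np.array([nn[1],-nn[0]])
for s in (10,18,22,26.6):
    b=np.array([27,55])+r*s; pts=dict(lidfront=b+27*nn+r*32,lidc=b+27*nn,lidrear=b+27*nn-r*32,botrear=b-r*32)
    print(s,'origin',b.round(1),{k:(proj(T,[C(v[0],2,v[1])]).round(1).tolist()[0],proj(S,[C(v[0],2,v[1])]).round(1).tolist()[0]) for k,v in pts.items()})
hs=cv2.cvtColor(S['pixels'],cv2.COLOR_BGR2HSV);red=((hs[...,0]<8)|(hs[...,0]>174))&(hs[...,1]>110);ys,xs=np.nonzero(red[225:270,245:300]);print('scene red',sorted(set(zip((xs+245).tolist(),(ys+225).tolist())))[:60])
E
```

```text
t 13.7 tip chute x,y mm -92.19693316290864 3.2108533459455884 z 218.17075317403402 front x -83.78366910277926 F [-0.3  0.4 -0.9] w 1.1336040277818376e-05
(241, 192, 28, 17) ((254.8203582763672, 199.9234161376953), (15.689840316772461, 28.44636344909668), 79.63544464111328)
10 origin [33. 47.] {'lidfront': ([255.6, 194.8], [265.0, 252.0]), 'lidc': ([255.5, 201.9], [268.7, 246.3]), 'lidrear': ([255.4, 209.3], [272.5, 240.5]), 'botrear': ([257.6, 219.9], [277.3, 248.6])}
18 origin [37.8 40.6] {'lidfront': ([255.6, 193.1], [264.1, 253.4]), 'lidc': ([255.5, 200.1], [267.7, 247.8]), 'lidrear': ([255.4, 207.4], [271.5, 242.0]), 'botrear': ([257.6, 218.0], [276.4, 250.1])}
22 origin [40.2 37.4] {'lidfront': ([255.6, 192.2], [263.6, 254.1]), 'lidc': ([255.5, 199.2], [267.3, 248.5]), 'lidrear': ([255.4, 206.4], [271.0, 242.7]), 'botrear': ([257.6, 217.0], [275.9, 250.8])}
26.6 origin [43.  33.8] {'lidfront': ([255.6, 191.3], [263.1, 254.9]), 'lidc': ([255.5, 198.2], [266.7, 249.3]), 'lidrear': ([255.4, 205.4], [270.5, 243.5]), 'botrear': ([257.6, 216.0], [275.3, 251.6])}
scene red [(262, 249), (263, 249), (272, 245), (273, 244), (273, 245), (274, 245), (275, 245)]
```

View pics/s.png

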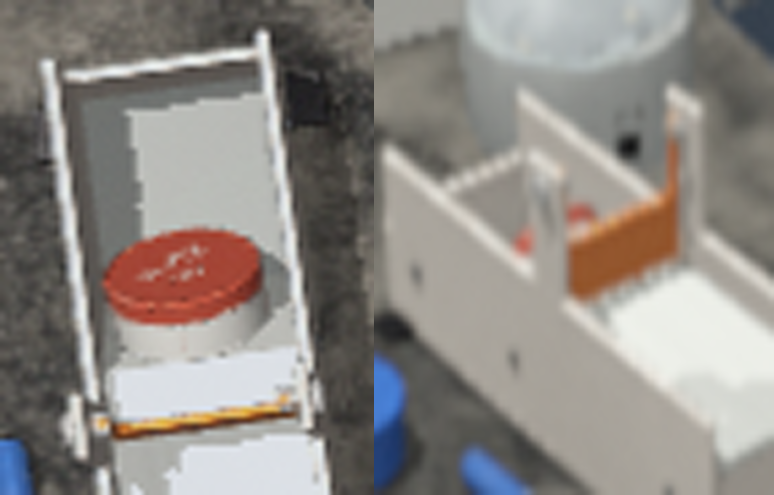

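```bash
python3 - <<'E'
from h import *
import pickle
a=pickle.load(open('top0.pkl','rb'))['pixels'];b=env.get_image('top')['pixels']
d_=(cv2.absdiff(a,b).max(2)>40).astype(np.uint8)
n_,_,st,_=cv2.connectedComponentsWithStats(d_)
for s in st[1:]:
    if s[4]>8: print(s)
cv2.imwrite('pics/t.png',b); print(env.get_obs()['t'])
E
```

```text
[241 191  34  21 479]
[ 224  237   58   84 2479]
[285 277   3   7  17]
[299 281   7   9  22]
[282 288  10   8  34]
[309 295   5   7  21]
[286 301   8   4  18]
[285 316   4   4   9]
[ 232  325   51   41 1223]
[221 357  23  15 111]
[ 203  361  143  119 7354]
[274 434  13  14 140]
[205 447  49  33 687]
[274 446  35  34 505]
[  0 452   5  19  63]
[159 471  44   9 255]
[254 470   4  10  23]
13.95
```

View pics/t.png

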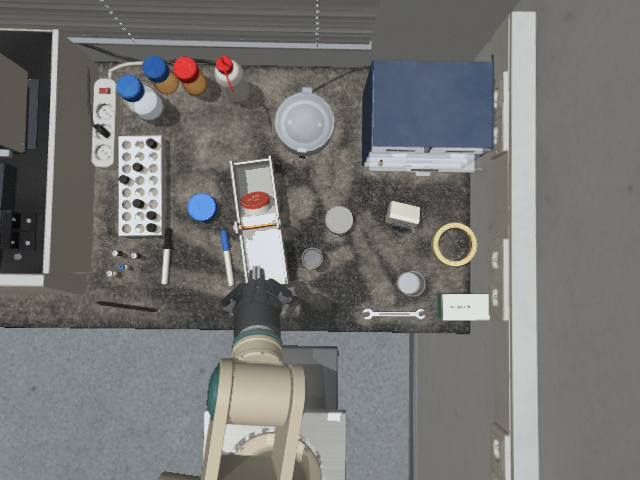

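The only differences from the first picture are the tin, the arm and the shadows; the bystanders are where they were. The flap is shut (thin orange line at (260,227)) and the tin rests in the tray at (255,200), unchanged over the last second. I hand the job in.

```bash
python3 -c "
from station import env
env.finish_job(); print(env.get_obs()['t'])"
```

```text
the job is handed in; nothing more can be done
the job is handed in; nothing more can be done
```

I pushed the red-lid tin under the flap and over the lip into the catch tray. It came to rest leaning on the ramp rather than flat on the tray floor. I then drew the fingers back out and the flap swung shut behind it. I handed the job in at about 14 s of the 38 s allowed.

**A second push was needed:** after the first push the tin stopped half-tipped on the lip with the flap lying on it. I drew the fingers out to look, went back in with more tilt, and pushed about 22 mm further until it slid off.

**Last checks:**
- **Flap:** it hangs shut in both camera views.
- **Tin:** it did not move in the pictures from 11.9 s to 13.7 s. It leans at roughly 50°; I read its front edge as on the floor at the ramp's foot. The two views fit that to a pixel or two, but not exactly.
- **Bystanders:** comparing the first and last top pictures, only the tin, the arm and shadows changed.
- **Forces:** readings at the end of each move stayed below about 2 N, and the arm was clear of everything at the end.

I did not try to lay the tin flat, because pushing it further risked toppling it onto its lid.

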